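Pad the bar of a spring clamp and hold its jaw open at the mark

ROBOT

A 7-joint arm with a two-finger parallel gripper is mounted at the origin on a cart in front of the work surface, level with it; the furniture and walls round the work are solid. World frame = base frame: x ahead of the robot, y to its left, z up, the work surface at z = 0. Lengths are in m, angles in rad, forces in N, time in s.
With the tool pointing down it reaches from about 0.4 to 0.85 m from the base axis. Payload 4.4 kg.
Tool frame: the origin (TCP) lies midway between the tips of the shut fingers; the grasp point (between the pads) lies 19 mm behind it; z points along the fingers, y is the line along which they close (so a half turn about z gives the same grasp; the last joint's range is limited). The gripper opens to 94 mm and grips with 3 to 60 N. Pads are 16 mm wide; open, the fingers measure 119 mm over their backs; the gripper's body (75 mm by 177 mm) begins 78 mm behind the grasp point.
Start: joints at [1.041, 0.628, 0.038, 1.517, -0.027, 0.996, -0.02], TCP at [0.291, -0.581, 0.205] pointing down, gripper open.
Joint ranges: [-3.06, 3.06], [-0.37, 2.12], [-1.25, 1.32], [0.18, 2.47], [-1.1, 4.24], [0.23, 1.98], [-2.94, 2.94]. Speed limits (rad/s): [2.57, 2.57, 3.14, 3.14, 3.14, 3.14, 3.14].

INTERFACE

Orientations are given as a unit quaternion [w, x, y, z].
In Python, from plant import sense, read_camera, job_done gives the robot as it stands.
- The arm moves only by the shell command python3 -m handwheel 'ROWS' [FORCE]. ROWS is JSON, a list that holds one entry, the list of rows, each a list of 7 numbers: the shift along the tool's x, y, z in m, then the turn, a rotation vector about the tool's x, y, z in degrees, then the opening, from 0 (shut) to 1 (fully open). A call has 1 to 5 rows; each row is the pose to reach, as a shift and turn from the pose commanded when the call began, along the tool's axes at that moment; what a row does not reach only later rows make up. A row lasts 1/10 s, in which the tool goes at most 50 mm and 8.59 degrees, less where a joint would pass 70% of its speed; a pose out of reach is approached as far as the arm can. A call with a gripper value outside its range is refused whole. The fingers move at their own pace and stop on an object; FORCE is the grip in N (left out, the last holds). Time passes only in rows, so rows that repeat a pose let the fingers close. It gives the time, the measured TCP pose, the force, the opening and the grip force at its end, in the units of the state.
- sense(): the state, without advancing time (a new reading comes with each control period).
- read_camera(name): name is "scene" or "side" or "wrist"; returns a dict with "img" (480x640x3 uint8, blue, green, red), "mtx" (3x3 intrinsics, pixels), "cam_to_world" (4x4, takes a point from camera to world coordinates). Camera axes: x right, y up, looking along -z (the intrinsics and any distortion apply to the point x, -y, -z); pixel columns grow to the right and rows downward; lengths in m; the calibration is good to about 2 mm. The wrist camera is an equidistant fisheye: a pixel r from the principal point sees the ray r / f radians off the axis. A picture is of the moment at which its call begins. There is no depth.
- job_done(): hands the job in; it is judged then, once.
The state is a dict: "time": time; "joints": joint angles; "qvel": joint speeds; "tau": joint torques, N m; "ee_pos": TCP position; "ee_rot": TCP orientation; "wrist_force": force on the tool from outside, world axes, zero at the start; "moment": the same for the moment, N m; "width": finger opening in m; "grasp_force": force on a finger pad.
Only numpy, scipy, OpenCV 4.12 (cv2) and the standard library are available. Lean on these libraries where they do the work, as an engineer would, in place of code of your own. Each camera call takes 0.05 s, during which the arm holds its last target. There are 200 camera calls.

TASK

Hang the green saddle over the steel bar of the spring clamp, fully down and with its whole length on the bar, and let go of it. Then take the black handle of the blue spring jaw, pull the jaw away from the bar until its yellow pointer stands within the width of the red mark, and finish while still holding it steady there in the gripper, ready for a workpiece. Leave the tape measure, the bit case and the wooden board where they are.

Things in the scene. Friction and masses are not known exactly. Their poses are not given: they have to be found in the camera images.
- clamp: Spring clamp fixed to the bench. Grey base 262 x 150 x 15 mm. Origin on the bench. +x points from handle to steel bar, +y to the scale strip. Bar along y at x = +100 mm: 18 mm thick, 140 long, top 84 mm up, underside 58, a 20 mm wide post at each end. Blue jaw's face toward the bar at rest: x = +46 mm, 72 mm high. Grey front plate at x = -131 to -143 mm, 56 mm high.
- bar_top (a point): Middle of the bar's top face (84 mm above the bench).
- saddle: Loose green rigid inverted U standing on its legs, about 120 g, same either way round. 80 mm long (its y), 34 wide (x; 40 over the flared lips), 26 inside; roof 32 mm (inside) and 37 mm (outside) above the leg bottoms. On it a finger grip 12 mm thick (x), 50 long (y), top at 61 mm. Origin: centre of the underside. Fully down on the bar the origin is 52 mm above the bench.
- jaw (a joint): Spring-return slide of the blue jaw, m: 0 = at rest, grows to 0.075 as the jaw is pulled along the clamp's -x, away from the bar. The spring pulls back with about 4 N at rest and 120 N/m more with travel (11 N at 0.06), and returns the jaw when let go.
- handle (a point): On the axis of the black upright handle on the blue jaw, 85 mm above the bench: round post 22 mm in diameter from 59 to 97 mm above the bench, with a 28 mm wide head up to 106 mm. The jaw's top round it is 54 mm above the bench. At rest at x = -30 mm, y = 0 of the clamp; moves with the jaw.
- pointer (a point): Tip of the yellow pointer on the jaw's +y side, 36 mm above the bench; always at the same clamp x as the handle's axis, 83 mm to its side in y.
- mark: Red clip across the aluminium scale strip beside the jaw, fixed in the episode, 10 mm wide along the clamp's x (its axes are those of the clamp). Origin: middle of its width, 30 mm above the bench, at clamp y = 96 mm. It stands 30 to 60 mm toward the clamp's -x from the pointer at rest.
- tape_measure: Yellow tape measure lying flat, 61 x 83 x 36 mm; leave it. Origin at the centre of its underside.
- bit_case: Dark flat bit case with an orange patch, 95 x 130 x 41 mm; leave it. Origin at the centre of its underside.
- pale_board: Short pale wooden board lying flat, 45 x 210 x 11 mm; leave it. Origin at the centre of its underside.
Things that resemble listed ones, but are neither listed nor needed, are in the scene too. Of the things shaped like the saddle, the green one is meant.

How it is judged:
By the outcome, as a careful person would: the job done as asked, in the order asked, and still so for the second after the job is handed in, while the arm keeps its last pose, push and grip.
It also fails if it takes over 50 s, if anything falls off the work surface, if the arm or the gripper's body presses on something with over 40 N, if the wrist force passes 120 N, or if a joint passes its speed limit or range.

## Working session

There is one attempt and no reset: what is moved stays moved. The work goes in short steps, Python scripts to look and compute and a shell command to move; the robot and the scene stay as the last step left them, time stands still between calls to the robot, and variables do not carry over. Pictures are saved under pics/ and viewed, at most 10 in all, crops included, and the job is handed in when it is done.

```bash
mkdir -p pics; ls
python3 - <<'E'
from plant import sense, read_camera
import cv2, numpy as np
s=sense(); print(s)
for n in ("scene","side","wrist"):
    c=read_camera(n); cv2.imwrite(f"pics/{n}0.png",c["img"]); np.savez(f"pics/{n}0.npz",m=c["mtx"],T=c["cam_to_world"]); print(n,c["mtx"].round(1).tolist(),c["cam_to_world"].round(3).tolist(),[k for k in c])
E
```

```text
pics
{'time': 0.0, 'joints': array([ 1.04116874,  0.62929777,  0.03840458,  1.51834607, -0.02702089,
        0.99627499, -0.02003117]), 'qvel': array([-0.00034256,  0.00090395, -0.0001144 , -0.00022363, -0.0002129 ,
       -0.00111756,  0.00180699]), 'tau': array([ 3.11184212e-04, -5.49724030e+01,  1.14379484e+00, -1.86630875e+01,
       -5.22053812e-02,  2.36942834e-02,  1.35144955e-04]), 'ee_pos': array([ 0.29055625, -0.58072027,  0.20459177]), 'ee_rot': array([-8.82887644e-04,  9.73229268e-01,  2.29834663e-01, -1.98911784e-04]), 'wrist_force': array([ 0.94112295, -0.43384732, -0.45789375]), 'moment': array([-0.03778285,  0.00720124, -0.01191241]), 'grasp_force': 0.0, 'width': 0.09372624544271566}
scene [[460.2, 0.0, 321.8], [0.0, 460.2, 241.4], [0.0, 0.0, 1.0]] [[-1.0, -0.002, 0.004, 0.531], [0.004, -0.818, 0.576, 0.643], [0.002, 0.576, 0.818, 0.983], [0.0, 0.0, 0.0, 1.0]] ['img', 'mtx', 'cam_to_world']
side [[616.4, 0.0, 327.7], [0.0, 616.4, 239.3], [0.0, 0.0, 1.0]] [[0.557, -0.555, 0.618, 1.541], [0.831, 0.358, -0.427, -0.722], [0.016, 0.751, 0.66, 1.162], [0.0, 0.0, 0.0, 1.0]] ['img', 'mtx', 'cam_to_world']
wrist [[371.6, 0.0, 317.6], [0.0, 371.6, 240.7], [0.0, 0.0, 1.0]] [[0.447, 0.861, 0.243, 0.362], [-0.894, 0.431, 0.12, -0.547], [-0.002, -0.271, 0.963, 0.384], [0.0, 0.0, 0.0, 1.0]] ['img', 'mtx', 'cam_to_world']
```

View pics/scene0.png

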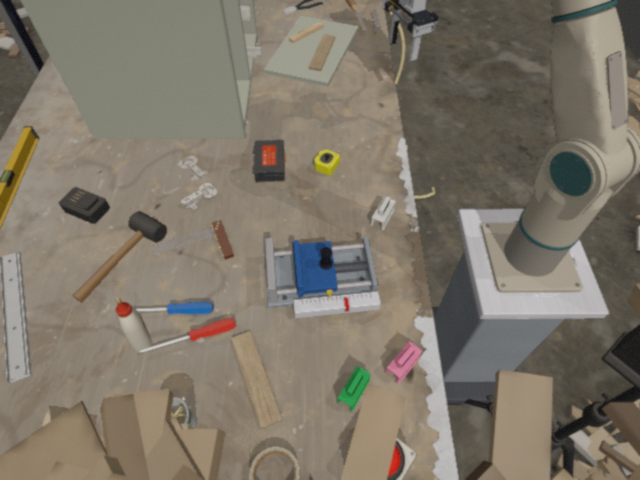

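View pics/side0.png

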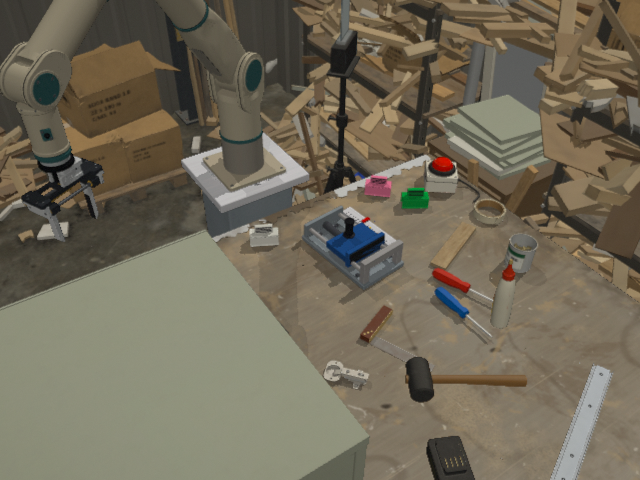

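The scene view shows the green saddle near (354,388), the clamp near (320,270) with its handle head at (326,256), and the red mark at (346,304). In the side view the saddle is at (415,199) and the clamp at (353,245). I'll enlarge both.

Run:
```python
import cv2,numpy as np
a=cv2.imread("pics/scene0.png"); b=cv2.imread("pics/side0.png")
cv2.imwrite("pics/c1.png",cv2.resize(a[225:425,255:435],None,fx=3,fy=3,interpolation=cv2.INTER_CUBIC)) # 540x600
cv2.imwrite("pics/c2.png",cv2.resize(b[170:295,295:445],None,fx=4.8,fy=4.8,interpolation=cv2.INTER_CUBIC))
```

```text
(no output)
```

View pics/c1.png

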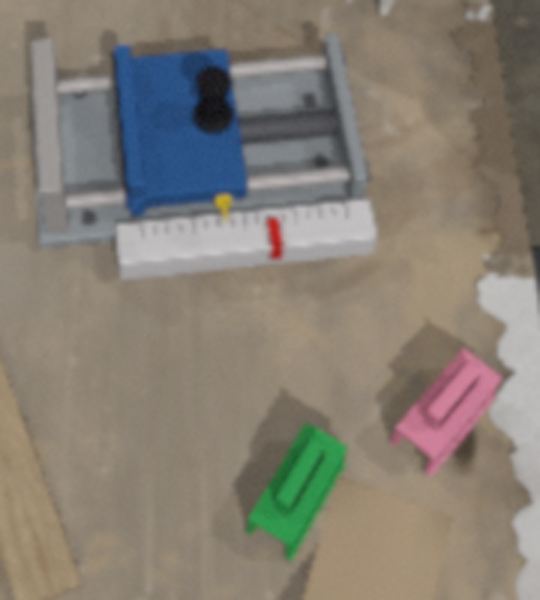

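View pics/c2.png

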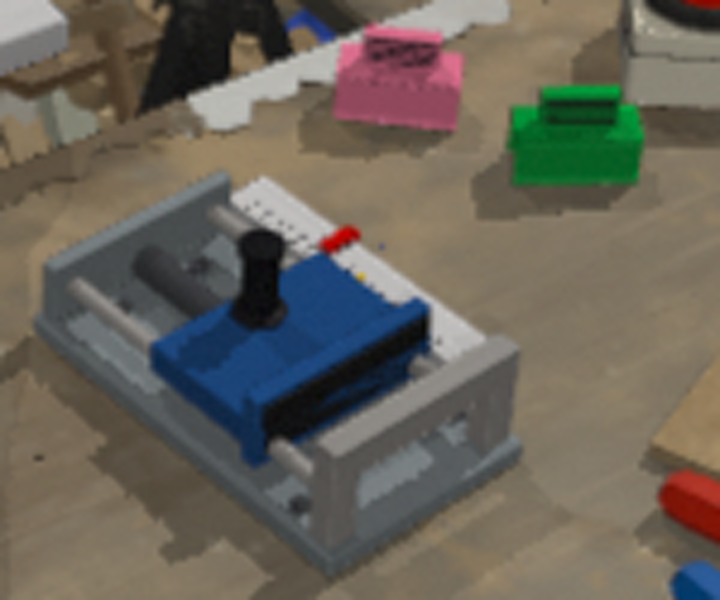

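Both crops are clear enough. In c1 the bar top runs from (42,40) to (50,191), the head top is at (213,80), the red mark runs from (275,218) to (276,258), and the saddle roof runs from (327,435) to (270,535). In c2 the head is at (262,240) and the saddle roof corners are at (510,107), (640,108), (641,138) and (514,140). I'll fit both poses from these.

```bash
cat > h.py <<'E'
import numpy as np, cv2
from scipy.optimize import least_squares
def cam(n): d=np.load(f"pics/{n}.npz"); return d["m"],d["T"]
def proj(P,c,fish=False):
    m,T=c; q=(np.atleast_2d(P)-T[:3,3])@T[:3,:3]; q=q*[1,-1,-1]
    if fish:
        r=np.hypot(q[:,0],q[:,1]); th=np.arctan2(r,q[:,2]); u=q[:,:2]/r[:,None]*th[:,None]
    else: u=q[:,:2]/q[:,2:]
    return u*m[0,0]+m[:2,2]
def world(p,M): 
    x,y,z,a=p; M=np.atleast_2d(M); c,s=np.cos(a),np.sin(a)
    return np.c_[x+c*M[:,0]-s*M[:,1],y+s*M[:,0]+c*M[:,1],z+M[:,2]]
def fit(p0,views):
    # views: (cam, fish, model pts m, pixels)
    f=lambda p:np.concatenate([(proj(world(p,np.array(M)),c,fi)-np.array(U)).ravel() for c,fi,M,U in views])
    r=least_squares(f,p0,loss="soft_l1"); 
    print("pose",r.x[:3].round(4),"yaw deg",np.degrees(r.x[3]).round(2))
    for v in views: print((proj(world(r.x,np.array(v[2])),v[0],v[1])-np.array(v[3])).round(1).tolist())
    return r.x
E
cat > f1.py <<'E'
from h import *
A,B=cam("scene0"),cam("side0")
s1=lambda L:[(x/3+255,y/3+225) for x,y in L]; s2=lambda L:[(x/4.8+295,y/4.8+170) for x,y in L]
mm=lambda L:np.array(L)/1e3
C=fit([.55,.1,0,0],[(A,0,mm([(109,-70,84),(91,-70,84),(109,70,84),(91,70,84),(-30,0,106),(131,75,15),(-143,-75,56),(-143,75,56)]),s1([(32,42),(51,38),(39,192),(62,190),(213,80),(40,243),(340,35),(367,190)])),
 (B,0,mm([(91,-70,84),(109,70,84),(91,70,84),(-30,0,106),(-143,75,56),(-143,-75,56)]),s2([(312,447),(518,350),(497,337),(262,240),(225,175),(43,266)]))])
S=fit([.47,.33,0,.5],[(A,0,mm([(17,-40,37),(-17,-40,37),(17,40,37),(-17,40,37),(0,0,61)]),s1([(310,425),(345,445),(250,520),(290,543),(302,479)])),
 (B,0,mm([(17,-40,37),(17,40,37),(-17,40,37),(-17,-40,37),(0,0,61)]),s2([(514,140),(641,138),(640,108),(510,107),(580,93)]))])
# mark: x along clamp from scene & side, at top height
for c,u in ((A,s1([(275.5,238)])),(B,s2([(341,239)]))):
    g=lambda q: (proj(world(C,[[q[0],q[1],.030]]),c)-np.array(u)).ravel()
    print("mark clamp xy",least_squares(g,[-.07,.09]).x)
g=lambda q: (proj(world(C,[[q[0],q[1],.036]]),A)-np.array(s1([(223,212)]))).ravel(); print("pointer",least_squares(g,[-.03,.08]).x)
np.save("C.npy",C);np.save("S.npy",S)
E
python3 f1.py
```

```text
pose [ 0.5474  0.0568 -0.0047] yaw deg 5.43
[[-0.1, -0.3], [1.1, 0.5], [-0.6, 0.4], [-0.2, 0.4], [0.0, 1.4], [-7.5, 0.5], [-0.7, -1.1], [0.4, -0.4]]
[[-1.1, -0.8], [0.1, 0.5], [-0.3, -0.3], [-0.5, 1.1], [0.7, -1.7], [-2.2, -0.2]]
pose [ 0.4607  0.3405 -0.0031] yaw deg -32.81
[[-1.2, -0.3], [1.2, 1.5], [-0.9, 0.2], [0.1, 1.8], [-0.4, -1.9]]
[[-0.1, -0.2], [-0.0, 0.2], [-1.4, -0.3], [-0.5, -0.2], [-0.4, -0.2]]
mark clamp xy [-0.06921531  0.09685081]
mark clamp xy [-0.07186424  0.10508517]
pointer [-0.03077482  0.07348427]
```

```bash
cat >> h.py <<'E'
from scipy.spatial.transform import Rotation as Ro
def go(xyz,phi):
    "shift/turn in tool axes to reach TCP xyz, tool down, tool x at world angle phi deg"
    from plant import sense
    s=sense(); R=Ro.from_quat(s["ee_rot"],scalar_first=True)
    t=np.radians(phi/2); G=Ro.from_quat([np.cos(t),np.sin(t),0,0])
    print(np.asarray(xyz).round(3),"shift",R.inv().apply(np.array(xyz)-s["ee_pos"]).round(4),"turn",np.degrees((R.inv()*G).as_rotvec()).round(2))
E
python3 - <<'E'
from h import *
A,B=cam("scene0"),cam("side0")
for a,b in (((369,388),(530,163)),((403,395),(550,172)),((369,388),(550,172)),((345,478),(515,200))):
    r=least_squares(lambda p:np.r_[proj(p,A)[0]-a,proj(p,B)[0]-b],[.4,.5,.2]); print(r.x.round(3),r.fun.round(0))
go([.42,-.25,.22],26.6); go([.42,0,.22],26.6); go([.45,.25,.24],57.2)
E
```

```text
[0.507 0.445 0.236] [-33.  24. -69. -28.]
[0.471 0.464 0.22 ] [-44.  32. -93. -40.]
[0.52  0.45  0.228] [-41.  29. -85. -33.]
[0.524 0.531 0.028] [-20.  13. -40. -13.]
[ 0.42 -0.25  0.22] shift [ 0.2638 -0.2381 -0.0149] turn [-0.08  0.   -0.03]
[0.42 0.   0.22] shift [ 0.3756 -0.4617 -0.0146] turn [-0.08  0.   -0.03]
[0.45 0.25 0.24] shift [ 0.5142 -0.6719 -0.0343] turn [-8.000e-02 -2.000e-02 -3.063e+01]
```

```bash
python3 - <<'E'
from h import *
A,B=cam("scene0"),cam("side0")
for a in ((369,388),(403,395),(345,478),(105,400),(220,430)):
    d=A[1][:3,:3]@np.array([(a[0]-A[0][0,2])/A[0][0,0],-(a[1]-A[0][1,2])/A[0][0,0],-1])
    for z in (0.,.15,.3,.5,.7):
        P=A[1][:3,3]+d*(z-A[1][2,3])/d[2]; print(a,z,P.round(2),proj(P,B)[0].round())
E
python3 -m handwheel '[[[0.05,-0.045,-0.003,0,0,0,1],[0.1,-0.09,-0.006,0,0,0,1],[0.15,-0.135,-0.01,0,0,0,1],[0.2,-0.18,-0.015,0,0,0,1],[0.26,-0.235,-0.015,0,0,0,1]]]'
```

```text
(369, 388) 0.0 [0.43 0.33 0.  ] [405. 200.]
(369, 388) 0.15 [0.44 0.38 0.15] [425. 157.]
(369, 388) 0.3 [0.46 0.43 0.3 ] [448. 109.]
(369, 388) 0.5 [0.48 0.49 0.5 ] [483.  38.]
(369, 388) 0.7 [0.5  0.55 0.7 ] [523. -44.]
(403, 395) 0.0 [0.36 0.35 0.  ] [394. 186.]
(403, 395) 0.15 [0.38 0.39 0.15] [416. 146.]
(403, 395) 0.3 [0.41 0.44 0.3 ] [439. 101.]
(403, 395) 0.5 [0.45 0.5  0.5 ] [476.  33.]
(403, 395) 0.7 [0.48 0.56 0.7 ] [518. -47.]
(345, 478) 0.0 [0.48 0.51 0.  ] [459. 191.]
(345, 478) 0.15 [0.49 0.53 0.15] [473. 150.]
(345, 478) 0.3 [0.5  0.55 0.3 ] [489. 104.]
(345, 478) 0.5 [0.51 0.58 0.5 ] [514.  35.]
(345, 478) 0.7 [0.52 0.6  0.7 ] [542. -46.]
(105, 400) 0.0 [0.98 0.36 0.  ] [550. 309.]
(105, 400) 0.15 [0.91 0.4  0.15] [555. 244.]
(105, 400) 0.3 [0.85 0.44 0.3 ] [561. 175.]
(105, 400) 0.5 [0.75 0.5  0.5 ] [570.  78.]
(105, 400) 0.7 [0.66 0.56 0.7 ] [578. -26.]
(220, 430) 0.0 [ 0.73  0.42 -0.  ] [496. 246.]
(220, 430) 0.15 [0.7  0.45 0.15] [508. 194.]
(220, 430) 0.3 [0.67 0.49 0.3 ] [520. 138.]
(220, 430) 0.5 [0.63 0.53 0.5 ] [538.  56.]
(220, 430) 0.7 [0.59 0.58 0.7 ] [559. -36.]
time: 0.65
ee_pos: [0.3823, -0.3469, 0.2176]
ee_rot: [0.0, 0.973, 0.23, 0.0]
wrist_force: [0.8, 0.5, 0.2]
width: 0.0939
grasp_force: 0.0
```

```bash
python3 -c "
from h import *
go([.42,0,.23],40);go([.43,.2,.26],57.2)"
```

```text
[0.42 0.   0.23] shift [ 0.1888 -0.2935 -0.0124] turn [ 1.000e-02 -2.000e-02 -1.344e+01]
[0.43 0.2  0.26] shift [ 0.2872 -0.4679 -0.0424] turn [ 2.000e-02 -1.000e-02 -3.064e+01]
```

```bash
python3 -m handwheel '[[[0.03,-0.04,-0.005,0,0,-3,1],[0.055,-0.08,-0.01,0,0,-6,1],[0.08,-0.12,-0.013,0,0,-9,1],[0.105,-0.16,-0.016,0,0,-12,1],[0.13,-0.2,-0.02,0,0,-15,1]]]'; python3 -c "
from h import *
go([.43,.2,.26],57.2)"
```

```text
time: 1.15
ee_pos: [0.4083, -0.1099, 0.2376]
ee_rot: [0.0, 0.935, 0.356, 0.0]
wrist_force: [1.2, 1.8, 0.1]
width: 0.0936
grasp_force: 0.0
[0.43 0.2  0.26] shift [ 0.2223 -0.217  -0.0225] turn [ 1.000e-02  0.000e+00 -1.551e+01]
```

```bash
python3 -m handwheel '[[[0.035,-0.035,-0.005,0,0,-3,1],[0.07,-0.07,-0.008,0,0,-6,1],[0.105,-0.105,-0.012,0,0,-9,1],[0.14,-0.14,-0.016,0,0,-12,1],[0.17,-0.17,-0.02,0,0,-15,1]]]'; python3 -m handwheel '[[[0,0,0,0,0,0,1],[0,0,0,0,0,0,1]]]'
python3 - <<'E'
from h import *
from plant import read_camera
c=read_camera("wrist"); cv2.imwrite("pics/w1.png",c["img"]); np.savez("pics/w1.npz",m=c["mtx"],T=c["cam_to_world"])
S=np.load("S.npy"); print(proj(world(S,np.array([(17,-40,37),(-17,-40,37),(17,40,37),(-17,40,37),(6,-25,61),(-6,-25,61),(6,25,61),(-6,25,61)])/1e3),cam("w1"),1).round(0).tolist())
E
```

```text
time: 1.65
ee_pos: [0.4226, 0.1308, 0.2577]
ee_rot: [-0.0, 0.88, 0.475, 0.0]
wrist_force: [0.9, 0.5, -0.3]
width: 0.0936
grasp_force: 0.0
time: 1.85
ee_pos: [0.4227, 0.1285, 0.2572]
ee_rot: [0.0, 0.88, 0.475, -0.0]
wrist_force: [0.6, -0.2, -0.1]
width: 0.094
grasp_force: 0.0
[[254.0, 67.0], [224.0, 70.0], [255.0, 0.0], [225.0, 3.0], [240.0, 50.0], [228.0, 51.0], [240.0, 6.0], [229.0, 7.0]]
```

View pics/w1.png

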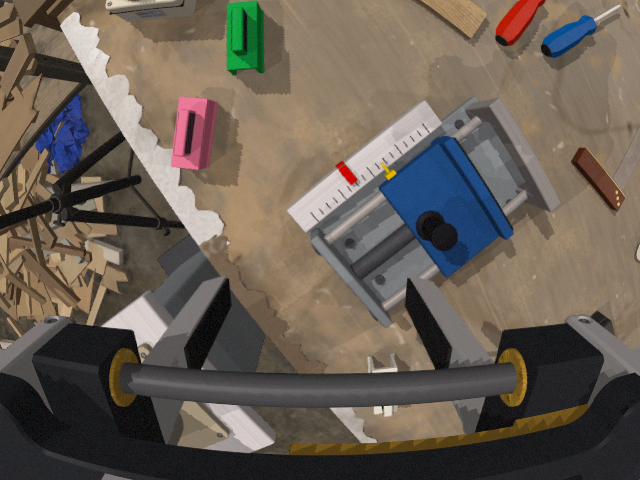

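The wrist view shows the saddle top near (240,35), about where the fit predicted, and the clamp around (420,200) with the mark at (346,173). I'll enlarge the clamp.

Run:
```python
from h import *
a=cv2.imread("pics/w1.png"); cv2.imwrite("pics/c3.png",cv2.resize(a[90:330,280:570],None,fx=2.5,fy=2.5,interpolation=cv2.INTER_CUBIC))
C=np.load("C.npy")
print(((proj(world(C,np.array([(109,-70,84),(91,-70,84),(109,70,84),(91,70,84),(-30,0,106),(-143,-75,56),(-143,75,56),(-70,96,30)])/1e3),cam("w1"),1)-[280,90])*2.5).round(0).tolist())
go([.44,.27,.25],57.2)
```

```text
[[694.0, 282.0], [668.0, 306.0], [545.0, 15.0], [515.0, 38.0], [402.0, 362.0], [258.0, 597.0], [58.0, 359.0], [158.0, 209.0]]
[0.44 0.27 0.25] shift [ 0.1287 -0.0643  0.007 ] turn [-0.    0.08 -0.67]
```

View pics/c3.png

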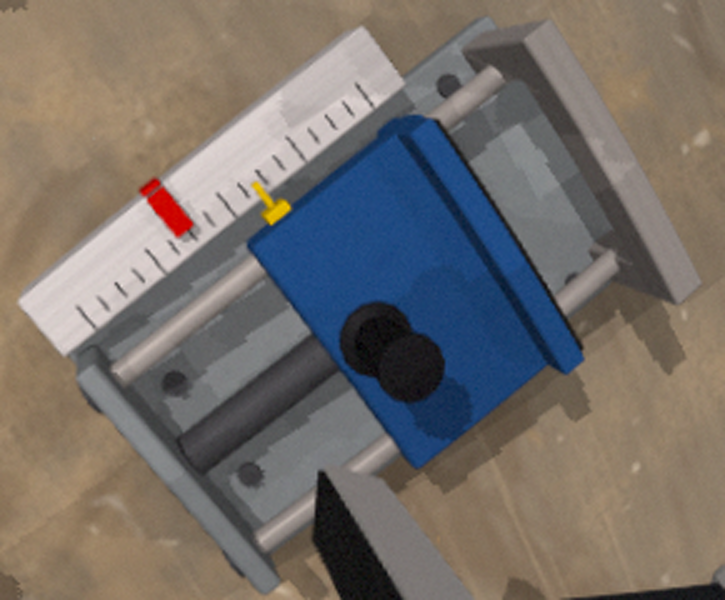

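In c3 the bar top corners are at (699,283), (676,302), (548,22) and (519,42). The head is at (411,367), the mark centre at (169,211) and the pointer tip at (257,185). I'll refit with all three views and move over the saddle.

```bash
cat > f2.py <<'E'
exec(open("f1.py").read().split("S=fit")[0].replace("(131,75,15)","(119,75,15)"))
W=cam("w1"); s3=lambda L:[(x/2.5+280,y/2.5+90) for x,y in L]
M3=mm([(109,-70,84),(91,-70,84),(109,70,84),(91,70,84),(-30,0,106)]);U3=s3([(699,283),(676,302),(548,22),(519,42),(411,367)])
print("w only");fit(C,[(W,1,M3,U3)])
v=[(A,0,mm([(109,-70,84),(91,-70,84),(109,70,84),(91,70,84),(-30,0,106),(119,75,15),(-143,-75,56),(-143,75,56)]),s1([(32,42),(51,38),(39,192),(62,190),(213,80),(40,243),(340,35),(367,190)])),
 (B,0,mm([(91,-70,84),(109,70,84),(91,70,84),(-30,0,106),(-143,75,56)]),s2([(312,447),(518,350),(497,337),(262,240),(225,175)])),(W,1,M3,U3)]
print("all");C=fit(C,v)
for n,z,u in (("mark",.03,(169,211)),("pointer",.036,(257,185))):
    g=lambda q: (proj(world(C,[[q[0],q[1],z]]),W,1)-np.array(s3([u]))).ravel(); print(n,least_squares(g,[-.05,.09]).x)
np.save("C.npy",C); print("bar_top",world(C,[[.1,0,.084]]))
E
python3 f2.py; python3 -m handwheel '[[[0.03,-0.013,0.002,0,0,-0.7,1],[0.06,-0.026,0.003,0,0,-0.7,1],[0.085,-0.04,0.005,0,0,-0.7,1],[0.11,-0.05,0.007,0,0,-0.7,1],[0.11,-0.05,0.007,0,0,-0.7,1]]]'
python3 - <<'E'
from h import *
from plant import read_camera
c=read_camera("wrist"); cv2.imwrite("pics/w2.png",c["img"]); np.savez("pics/w2.npz",m=c["mtx"],T=c["cam_to_world"])
S=np.load("S.npy"); p=proj(world(S,np.array([(17,-40,37),(-17,-40,37),(17,40,37),(-17,40,37),(6,-25,61),(-6,-25,61),(6,25,61),(-6,25,61)])/1e3),cam("w2"),1);print(p.round(0).tolist())
x,y=p.mean(0).astype(int)-[80,60]; x,y=max(x,0),max(y,0); print(x,y); cv2.imwrite("pics/c4.png",cv2.resize(c["img"][y:y+120,x:x+160],None,fx=4.5,fy=4.5,interpolation=cv2.INTER_CUBIC))
E
```

```text
pose [ 0.5474  0.0569 -0.0048] yaw deg 5.47
[[-0.1, -0.2], [1.0, 0.5], [-0.6, 0.5], [-0.2, 0.5], [0.0, 1.4], [-2.3, 0.1], [-0.7, -1.0], [0.4, -0.4]]
[[-1.1, -0.8], [0.1, 0.5], [-0.3, -0.3], [-0.5, 1.1], [0.7, -1.7], [-2.2, -0.2]]
w only
pose [ 0.5503  0.0524 -0.0068] yaw deg 6.4
[[0.1, -0.5], [-1.0, 1.4], [0.1, -1.1], [-0.1, 0.3], [0.6, 0.1]]
all
pose [ 0.5487  0.0545 -0.004 ] yaw deg 6.01
[[-0.9, -0.8], [0.3, -0.1], [-0.8, -0.2], [-0.4, -0.3], [-0.6, 0.3], [-2.5, -0.5], [-1.6, -2.4], [0.0, -2.0]]
[[-1.1, -0.4], [-0.1, 0.6], [-0.6, -0.2], [-1.0, 1.5], [-0.2, -1.3]]
[[-0.1, -0.2], [-1.4, 1.7], [-0.1, -2.1], [-0.4, -0.7], [-0.9, -0.3]]
mark [-0.06670754  0.09534947]
pointer [-0.02917299  0.08099225]
bar_top [[0.64813835 0.06501355 0.07995108]]
time: 2.4
ee_pos: [0.4423, 0.2492, 0.2499]
ee_rot: [-0.001, 0.877, 0.48, 0.0]
wrist_force: [-0.5, -1.2, 0.6]
width: 0.094
grasp_force: 0.0
[[301.0, 169.0], [269.0, 169.0], [301.0, 94.0], [269.0, 94.0], [289.0, 156.0], [277.0, 156.0], [289.0, 106.0], [277.0, 106.0]]
203 71
```

View pics/c4.png

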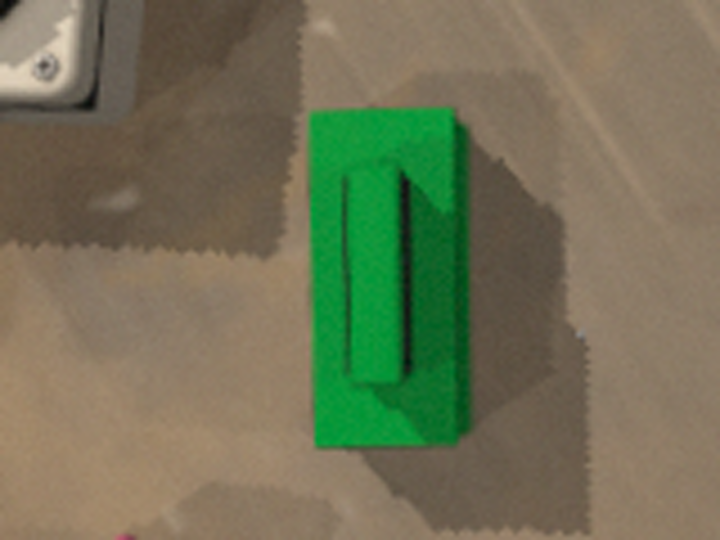

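The saddle roof corners in c4 are at (311,113), (455,109), (316,446) and (458,443), and the grip top spans (349,166) to (404,381). That is about 3 px from the prediction.

```bash
cat > f3.py <<'E'
src=open("f1.py").read().split("\n")
from h import *
A,B=cam("scene0"),cam("side0")
s1=lambda L:[(x/3+255,y/3+225) for x,y in L]; s2=lambda L:[(x/4.8+295,y/4.8+170) for x,y in L]
mm=lambda L:np.array(L)/1e3; s4=lambda L:[(x/4.5+203,y/4.5+71) for x,y in L]
W=(cam("w2"),1,mm([(-17,40,37),(17,40,37),(-17,-40,37),(17,-40,37),(-6,25,61),(6,25,61),(-6,-25,61),(6,-25,61)]),s4([(311,113),(455,109),(316,446),(458,443),(349,166),(401,165),(350,382),(404,381)]))
S=np.load("S.npy"); print("w only"); fit(S,[W])
S=fit(S,[(A,0,mm([(17,-40,37),(-17,-40,37),(17,40,37),(-17,40,37),(0,0,61)]),s1([(310,425),(345,445),(250,520),(290,543),(302,479)])),
 (B,0,mm([(17,-40,37),(17,40,37),(-17,40,37),(-17,-40,37),(0,0,61)]),s2([(514,140),(641,138),(640,108),(510,107),(580,93)])),W])
np.save("S.npy",S)
phi=np.degrees(S[3])+90; go([S[0],S[1],.12],phi); go([S[0],S[1],.043],phi)
E
python3 f3.py
```

```text
w only
pose [ 0.4628  0.3378 -0.0096] yaw deg -32.37
[[0.1, 0.0], [-0.1, 0.1], [0.1, -0.6], [-0.1, -0.4], [-0.2, -0.2], [0.1, -0.3], [0.2, 0.7], [-0.0, 0.7]]
pose [ 0.4629  0.3377 -0.0033] yaw deg -32.3
[[-2.5, -1.6], [-0.1, 0.1], [-1.9, -1.0], [-0.8, 0.4], [-1.6, -3.3]]
[[-0.3, 0.6], [-0.2, 0.9], [-1.7, 0.3], [-0.8, 0.6], [-0.7, 0.5]]
[[-0.5, -0.6], [-0.2, -0.6], [-0.4, -0.1], [-0.2, 0.0], [-0.7, -0.7], [-0.2, -0.8], [-0.2, 1.0], [-0.2, 1.0]]
[0.463 0.338 0.12 ] shift [ 0.0879 -0.0317  0.1298] turn [-0.02  0.07 -0.47]
[0.463 0.338 0.043] shift [ 0.088  -0.0317  0.2068] turn [-0.02  0.07 -0.47]
```

```bash
python3 -m handwheel '[[[0.03,-0.011,0.02,0,0,-0.5,0.55],[0.06,-0.022,0.05,0,0,-0.5,0.55],[0.088,-0.032,0.09,0,0,-0.5,0.55],[0.088,-0.032,0.13,0,0,-0.5,0.55],[0.088,-0.032,0.13,0,0,-0.5,0.55]]]'; python3 -c "
from h import *
S=np.load('S.npy');go([S[0],S[1],.042],np.degrees(S[3])+90)"
```

```text
time: 2.95
ee_pos: [0.46, 0.3337, 0.1156]
ee_rot: [0.002, 0.876, 0.482, -0.006]
wrist_force: [-1.0, -0.5, -0.4]
width: 0.0572
grasp_force: 0.0
[0.463 0.338 0.042] shift [0.0059 0.0005 0.0736] turn [-0.14  0.68 -0.04]
```

```bash
python3 -m handwheel '[[[0,0,0.03,0,0,0,0.55],[0,0,0.055,0,0,0,0.55],[0,0,0.073,0,0,0,0.55],[0,0,0.073,0,0,0,0.55]]]'; python3 -c "
from h import *
S=np.load('S.npy');go([S[0],S[1],.042],np.degrees(S[3])+90)"
```

```text
time: 3.35
ee_pos: [0.4629, 0.3355, 0.0473]
ee_rot: [0.001, 0.876, 0.482, -0.001]
wrist_force: [0.5, -0.5, -0.4]
width: 0.0518
grasp_force: 0.0
[0.463 0.338 0.042] shift [ 0.0019 -0.0012  0.0053] turn [ 0.04  0.21 -0.11]
```

```bash
python3 -m handwheel '[[[0.001,-0.001,0.005,0,0,0,0.55],[0.001,-0.001,0.005,0,0,0,0.05],[0.001,-0.001,0.005,0,0,0,0.05],[0.001,-0.001,0.005,0,0,0,0.05],[0.001,-0.001,0.005,0,0,0,0.05]]]' 35;  python3 -m handwheel '[[[0,0,0,0,0,0,0.05],[0,0,0,0,0,0,0.05],[0,0,-0.02,0,0,0,0.05],[0,0,-0.06,0,0,0,0.05],[0,0,-0.11,0,0,0,0.05]]]' 35; python3 -c "
from h import *
C=np.load('C.npy');print(np.degrees(C[3]));go([.52,.2,.21],80);go(world(C,[[.1,0,.17]])[0],np.degrees(C[3])+90)"
```

```text
time: 3.85
ee_pos: [0.4625, 0.3404, 0.043]
ee_rot: [-0.0, 0.876, 0.483, 0.0]
wrist_force: [0.2, -0.3, -0.3]
width: 0.0232
grasp_force: 0.0
time: 4.35
ee_pos: [0.4606, 0.339, 0.1517]
ee_rot: [0.0, 0.875, 0.483, -0.003]
wrist_force: [0.3, 0.7, -1.2]
width: 0.0119
grasp_force: 35.0
6.008268061681744
[0.52 0.2  0.21] shift [-0.0862  0.1242 -0.0581] turn [ -0.16   0.26 -22.21]
[0.648 0.065 0.166] shift [-0.1319  0.3046 -0.0142] turn [ -0.2    0.24 -38.22]
```

```bash
python3 -m handwheel '[[[-0.015,0.03,-0.02,0,0,-5,0.05],[-0.035,0.07,-0.035,0,0,-11,0.05],[-0.055,0.115,-0.045,0,0,-17,0.05],[-0.075,0.16,-0.05,0,0,-23,0.05],[-0.09,0.2,-0.05,0,0,-29,0.05]]]';  python3 -c "
from h import *
C=np.load('C.npy');go(world(C,[[.1,0,.194]])[0],np.degrees(C[3])+90)"
```

```text
time: 4.85
ee_pos: [0.5848, 0.1545, 0.2032]
ee_rot: [0.001, 0.726, 0.688, 0.0]
wrist_force: [-0.1, 1.2, -1.3]
width: 0.0116
grasp_force: 35.0
[0.648 0.065 0.19 ] shift [-0.0859  0.068   0.0134] turn [ 0.07  0.05 -9.08]
```

```bash
python3 -m handwheel '[[[-0.03,0.02,0.01,0,0,-4,0.05],[-0.055,0.04,0.01,0,0,-8,0.05],[-0.075,0.055,0.01,0,0,-8.8,0.05],[-0.075,0.055,0.01,0,0,-8.8,0.05],[-0.075,0.055,0.01,0,0,-8.8,0.05]]]';  python3 - <<'E'
from h import *
from plant import read_camera
C=np.load('C.npy');go(world(C,[[.1,0,.154]])[0],np.degrees(C[3])+90)
for n in ("wrist","scene","side"):
    c=read_camera(n); cv2.imwrite(f"pics/{n}5.png",c["img"]); np.savez(f"pics/{n}5.npz",m=c["mtx"],T=c["cam_to_world"])
im=cv2.imread("pics/wrist5.png"); cv2.imwrite("pics/w5.png",cv2.resize(im[80:400,120:520],None,fx=1.85,fy=1.85,interpolation=cv2.INTER_CUBIC))
print(((proj(world(C,np.array([(109,-70,84),(91,-70,84),(109,70,84),(91,70,84),(-30,0,106)])/1e3),cam("wrist5"),1)-[120,80])*1.85).round(0).tolist())
E
```

```text
time: 5.35
ee_pos: [0.6335, 0.0793, 0.1918]
ee_rot: [-0.001, 0.672, 0.74, -0.0]
wrist_force: [-0.1, 0.6, -1.5]
width: 0.0116
grasp_force: 35.0
[0.648 0.065 0.15 ] shift [-0.0157  0.0132  0.0418] turn [-0.08 -0.03 -0.51]
[[413.0, 461.0], [375.0, 461.0], [416.0, 164.0], [374.0, 165.0], [98.0, 339.0]]
```

View pics/w5.png

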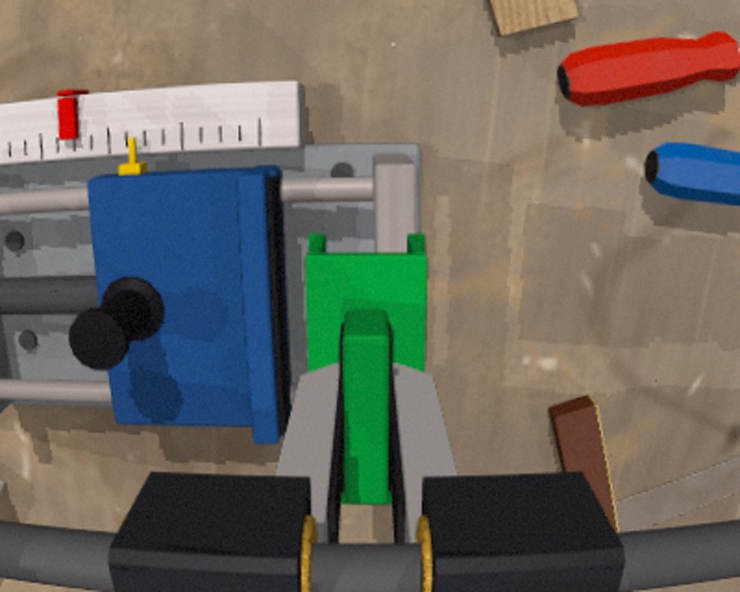

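The bar's near end is at (375,157) to (414,160) in w5, laterally centred exactly where predicted. The saddle roof edge runs from (307,255) to (425,255). I'll check the saddle's prediction in the hand for camera bias.

Run:
```python
from h import *
from plant import sense
s=sense(); R=Ro.from_quat(s["ee_rot"],scalar_first=True); c=cam("wrist5"); C=np.load('C.npy')
for o in (.037,.040,.043):
  P=s["ee_pos"]+R.apply(np.array([(.04,sy*.017,o-.037) for sy in (-1,1)])); print(o,((proj(P,c,1)-[120,80])*1.85).round(0).tolist())
for M in (world(C,np.array([(109,70,84),(91,70,84)])/1e3),): print(R.inv().apply(M-s["ee_pos"]))
# lateral of bar end implied by pixels at true z=.084
for u in ((375,157),(414,160)):
  g=lambda q:(proj(np.r_[q,.084],c,1)[0]-(np.array(u)/1.85+[120,80])); q=least_squares(g,[.63,.13]).x; print(R.inv().apply(np.r_[q,.084]-s["ee_pos"]))
```

```text
0.037 [[299.0, 245.0], [427.0, 245.0]]
0.04 [[300.0, 243.0], [426.0, 243.0]]
0.043 [[301.0, 241.0], [425.0, 241.0]]
[[0.05223366 0.0218936  0.11255983]
 [0.05213972 0.00389385 0.11256936]]
[0.05563488 0.00444643 0.10852309]
[0.054409   0.02068895 0.10851339]
```

```bash
python3 -m handwheel '[[[-0.01,0.008,0,0,0,-0.5,0.05],[-0.015,0.012,0.02,0,0,-0.5,0.05],[-0.015,0.012,0.055,0,0,-0.5,0.05],[-0.015,0.012,0.055,0,0,-0.5,0.05],[-0.015,0.012,0.055,0,0,-0.5,0.05]]]';  python3 - <<'E'
from h import *
from plant import sense,read_camera
c=read_camera("wrist");np.savez("pics/w6.npz",m=c["mtx"],T=c["cam_to_world"]); cv2.imwrite("pics/w6.png",c["img"])
cv2.imwrite("pics/c6.png",cv2.resize(c["img"][120:300,200:440],None,fx=3.3,fy=3.3,interpolation=cv2.INTER_CUBIC))
s=sense(); R=Ro.from_quat(s["ee_rot"],scalar_first=True); C=np.load('C.npy')
print(R.inv().apply(world(C,[[.1,0,.084]])-s["ee_pos"]),s["wrist_force"]); go(world(C,[[.1,0,.154]])[0],np.degrees(C[3])+90)
E
```

```text
time: 6.0
ee_pos: [0.6475, 0.0659, 0.1375]
ee_rot: [-0.0, 0.668, 0.744, -0.0]
wrist_force: [0.9, 0.6, -1.1]
width: 0.0119
grasp_force: 35.0
[[-0.00124912 -0.00050061  0.05867953]] [ 0.09953934  1.34470368 -1.04533824]
[0.648 0.065 0.15 ] shift [-0.0012 -0.0004 -0.0113] turn [ 0.09 -0.02  0.1 ]
```

View pics/c6.png

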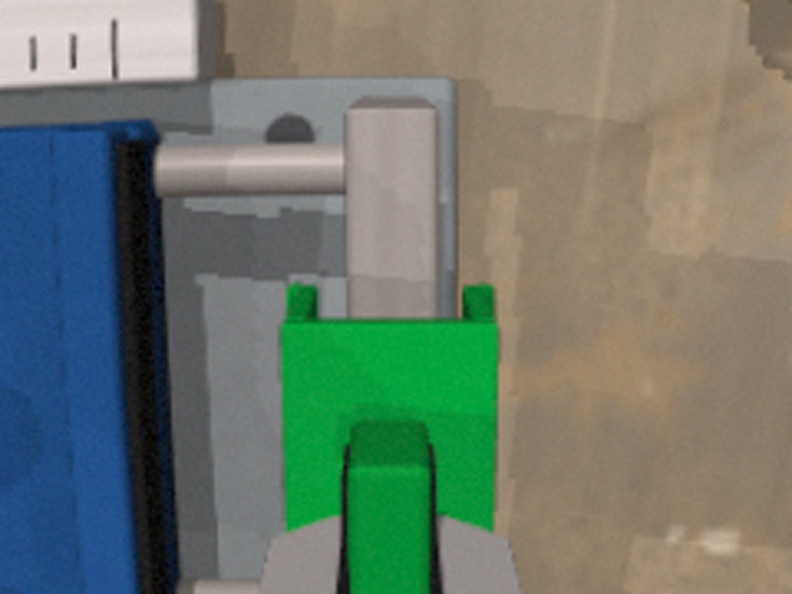

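The bar spans columns 347 to 436 in c6 and the saddle legs stand evenly on both sides, with gaps of 30 and 28 px and parallel edges. It is aligned, so I lower it.

```bash
python3 -m handwheel '[[[0,0,0.012,0,0,0,0.05],[0,0,0.024,0,0,0,0.05],[0,0,0.034,0,0,0,0.05],[0,0,0.041,0,0,0,0.05],[0,0,0.041,0,0,0,0.05]]]' 
python3 -m handwheel '[[[0,0,0.001,0,0,0,0.05],[0,0,0.002,0,0,0,0.05],[0,0,0.002,0,0,0,0.05]]]'
```

```text
time: 6.55
ee_pos: [0.6465, 0.0655, 0.0949]
ee_rot: [-0.001, 0.669, 0.744, -0.001]
wrist_force: [0.2, 0.1, -1.0]
width: 0.0114
grasp_force: 35.0
time: 6.85
ee_pos: [0.6477, 0.0658, 0.0947]
ee_rot: [0.0, 0.669, 0.744, 0.0]
wrist_force: [-0.2, -0.6, -1.3]
width: 0.0119
grasp_force: 35.0
```

```bash
python3 -m handwheel '[[[0,0,0.001,0,0,0,0.05],[0,0,0.002,0,0,0,0.05],[0,0,0.002,0,0,0,0.05]]]'
python3 -c "
from plant import sense
print(sense()['wrist_force'],sense()['ee_pos'])"
```

```text
time: 7.15
ee_pos: [0.6479, 0.0658, 0.094]
ee_rot: [0.001, 0.669, 0.744, 0.0]
wrist_force: [-2.2, -0.3, 6.8]
width: 0.0117
grasp_force: 35.0
[-2.20671276 -0.32706537  6.83324766] [0.64791307 0.06577488 0.09399808]
```

```bash
python3 -m handwheel '[[[0,0,-0.001,0,0,0,0.45],[0,0,-0.001,0,0,0,0.45],[0,0,-0.001,0,0,0,0.45],[0,0,-0.03,0,0,0,0.45],[0,0,-0.06,0,0,0,0.45]]]'
python3 - <<'E'
from h import *
from plant import sense,read_camera
c=read_camera("wrist");np.savez("pics/w7.npz",m=c["mtx"],T=c["cam_to_world"]); cv2.imwrite("pics/w7.png",c["img"])
c2=read_camera("side"); 
a=cv2.resize(c["img"][100:400,180:460],(373,400)); b=cv2.resize(c2["img"][190:295,310:410],(381,400),interpolation=cv2.INTER_CUBIC)
cv2.imwrite("pics/c7.png",np.hstack([a,b]))
C=np.load('C.npy'); go(world(C,[[-.03,0,.146]])[0],np.degrees(C[3])+90)
E
```

```text
time: 7.65
ee_pos: [0.6466, 0.0656, 0.1519]
ee_rot: [-0.001, 0.669, 0.744, -0.001]
wrist_force: [0.3, -0.5, -0.0]
width: 0.042
grasp_force: 0.0
[0.519 0.051 0.142] shift [-0.0013 -0.1325  0.0135] turn [ 0.43 -0.05  0.05]
```

View pics/c7.png

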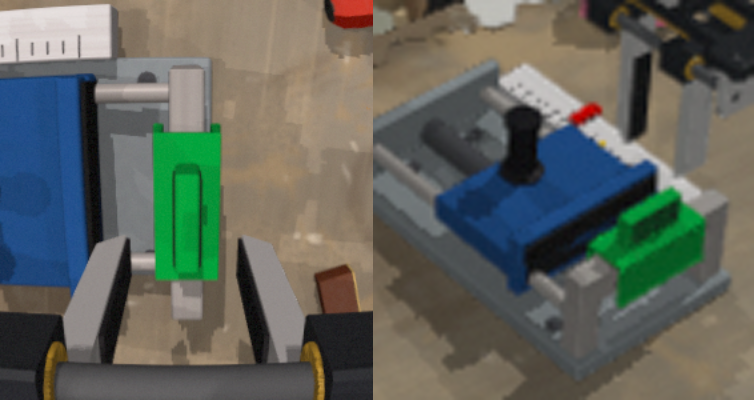

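c7 shows the saddle seated level and centred on the bar, between both posts, with the fingers clear. Next I measure the mark against the pointer by colour in the earlier wrist frames and move over the handle.

```bash
cat > mk.py <<'E'
from h import *
def blobs(img,c,C,red_lo=(0,150,90),verbose=1):
    h=cv2.cvtColor(img,cv2.COLOR_BGR2HSV); out={}
    for n,m,z,M in (("red",cv2.inRange(h,(0,170,90),(8,255,255))|cv2.inRange(h,(172,170,90),(179,255,255)),.030,(-.069,.096)),("yel",cv2.inRange(h,(22,170,110),(32,255,255)),.036,None)):
        ys,xs=np.nonzero(m); 
        if n=="red": P=[M]
        # keep pixels whose back-projection at z lies in the window round the strip
        K,T=c; d=np.c_[xs-K[0,2],ys-K[1,2]]; r=np.hypot(*d.T); th=r/K[0,0]
        v=np.c_[d[:,0]/r*np.sin(th),-d[:,1]/r*np.sin(th),-np.cos(th)]@T[:3,:3].T
        P=T[:3,3]+v*((z-T[2,3])/v[:,2])[:,None]; q=P[:,:2]-C[:2]; co,si=np.cos(C[3]),np.sin(C[3]); q=np.c_[co*q[:,0]+si*q[:,1],-si*q[:,0]+co*q[:,1]]
        k=(abs(q[:,1]-.09)<.025)&(q[:,0]>-.12)&(q[:,0]<.02); q=q[k]
        if n=="yel" and len(q): q=q[q[:,1]>.078] 
        if len(q): out[n]=q; print(n,len(q),"x lo/med/hi mm",(1e3*np.percentile(q[:,0],[3,50,97])).round(1),"y",(1e3*np.percentile(q[:,1],[3,97])).round(1))
    return out
if __name__=="__main__":
    C=np.load("C.npy")
    for n in ("w1","wrist5"): blobs(cv2.imread(f"pics/{n}.png"),cam(n),C)
E
python3 mk.py
python3 -m handwheel '[[[0,-0.035,0,0,0,0,0.55],[0,-0.075,0,0,0,0,0.55],[0,-0.115,0,0,0,0,0.55],[0,-0.132,0,0,0,0,0.55],[0,-0.132,0,0,0,0,0.55]]]'
python3 - <<'E'
from h import *
from plant import sense
C=np.load('C.npy'); go(world(C,[[-.03,0,.067]])[0],np.degrees(C[3])+90)
E
```

```text
red 197 x lo/med/hi mm [-70.9 -66.6 -62.3] y [ 85.9 111.2]
yel 12 x lo/med/hi mm [-31.3 -30.1 -29. ] y [78.3 83. ]
red 247 x lo/med/hi mm [-73.4 -68.2 -63. ] y [ 86.8 111.1]
yel 20 x lo/med/hi mm [-32.1 -30.2 -29.1] y [78.5 83.3]
time: 8.25
ee_pos: [0.5134, 0.051, 0.1521]
ee_rot: [-0.001, 0.668, 0.744, -0.001]
wrist_force: [0.6, -0.1, -0.4]
width: 0.0514
grasp_force: 0.0
[0.519 0.051 0.063] shift [-0.0001  0.0057  0.0891] turn [-0.17  0.06  0.1 ]
```

```bash
python3 -m handwheel '[[[0,0.003,0.025,0,0,0,0.55],[0,0.003,0.055,0,0,0,0.55],[0,0.003,0.08,0,0,0,0.55],[0,0.003,0.086,0,0,0,0.55],[0,0.003,0.086,0,0,0,0.55]]]'
python3 - <<'E'
from h import *
from plant import sense
C=np.load('C.npy'); go(world(C,[[-.03,0,.068]])[0],np.degrees(C[3])+90)
E
```

```text
time: 8.75
ee_pos: [0.5195, 0.0523, 0.0655]
ee_rot: [-0.001, 0.669, 0.744, -0.0]
wrist_force: [1.1, -0.6, 0.8]
width: 0.0513
grasp_force: 0.0
[0.519 0.051 0.064] shift [-0.0009 -0.0008  0.0016] turn [-0.07 -0.02  0.08]
```

Now I close with 45 N and look at the grip and pointer values.

```bash
python3 -m handwheel '[[[-0.001,0,0.001,0,0,0,0.1],[-0.001,0,0.001,0,0,0,0.1],[-0.001,0,0.001,0,0,0,0.1],[-0.001,0,0.001,0,0,0,0.1],[-0.001,0,0.001,0,0,0,0.1]]]' 45
python3 - <<'E'
from mk import *
from plant import sense,read_camera
C=np.load('C.npy'); c=read_camera("wrist"); blobs(c["img"],(c["mtx"],c["cam_to_world"]),C); s=sense(); print(s["wrist_force"],s["width"],s["grasp_force"])
R=Ro.from_quat(s["ee_rot"],scalar_first=True); print("clamp -x in tool",R.inv().apply([-np.cos(C[3]),-np.sin(C[3]),0]))
E
```

```text
time: 9.25
ee_pos: [0.5189, 0.0509, 0.0662]
ee_rot: [0.0, 0.669, 0.744, -0.0]
wrist_force: [-2.2, 0.4, 6.2]
width: 0.0261
grasp_force: 45.0
red 787 x lo/med/hi mm [-72.2 -67.  -62.2] y [ 86.6 111.4]
yel 50 x lo/med/hi mm [-31.2 -30.1 -29. ] y [78.4 83.4]
[-3.08678379 -0.25848654  5.87816631] 0.025770147984620094 45.00149119645357
clamp -x in tool [ 9.54738339e-04 -9.99999499e-01  3.01843533e-04]
```

The width is 25.8 mm instead of 22 mm, with 6 N pushing up, so the tips seem to ride on the handle's flared foot. I'll open, rise 4 mm and close again.

```bash
python3 -m handwheel '[[[0,0,0,0,0,0,0.5],[0,0,-0.004,0,0,0,0.5],[0,0,-0.004,0,0,0,0.5]]]' 45
python3 -m handwheel '[[[0,0,0,0,0,0,0.1],[0,0,0,0,0,0,0.1],[0,0,0,0,0,0,0.1],[0,0,0,0,0,0,0.1],[0,0,0,0,0,0,0.1]]]' 45
python3 -m handwheel '[[[0,0,0,0,0,0,0.1],[0,0,0,0,0,0,0.1]]]' 45
```

```text
time: 9.6
ee_pos: [0.5201, 0.0512, 0.0701]
ee_rot: [0.0, 0.669, 0.744, 0.001]
wrist_force: [0.4, -0.3, -0.4]
width: 0.0458
grasp_force: 0.0
time: 10.1
ee_pos: [0.5189, 0.051, 0.0694]
ee_rot: [-0.0, 0.669, 0.744, -0.0]
wrist_force: [-1.3, 0.2, 1.8]
width: 0.0257
grasp_force: 45.0
time: 10.3
ee_pos: [0.5189, 0.051, 0.0693]
ee_rot: [-0.0, 0.669, 0.744, -0.0]
wrist_force: [-2.1, -0.1, 1.5]
width: 0.0259
grasp_force: 45.0
```

The width of 25.9 mm matches the 28 mm head across the flats of a faceted cylinder (28·cos 22.5°), so the upper parts of the pads hold the head. I'll raise 9 mm so the head sits nearer the pad centre, and grip again.

```bash
python3 -m handwheel '[[[0,0,0,0,0,0,0.5],[0,0,-0.005,0,0,0,0.5],[0,0,-0.009,0,0,0,0.5],[0,0,-0.009,0,0,0,0.5]]]' 50
python3 -m handwheel '[[[0,0,0,0,0,0,0.1],[0,0,0,0,0,0,0.1],[0,0,0,0,0,0,0.1],[0,0,0,0,0,0,0.1],[0,0,0,0,0,0,0.1]]]' 50
python3 -m handwheel '[[[0,-0.005,0,0,0,0,0.1],[0,-0.01,0,0,0,0,0.1],[0,-0.015,0,0,0,0,0.1],[0,-0.015,0,0,0,0,0.1]]]' 50
python3 - <<'E'
from mk import *
from plant import sense,read_camera
C=np.load('C.npy'); c=read_camera("wrist"); blobs(c["img"],(c["mtx"],c["cam_to_world"]),C); s=sense(); print(s["wrist_force"],s["width"],s["grasp_force"],s["moment"])
E
```

```text
time: 10.7
ee_pos: [0.5203, 0.0512, 0.0793]
ee_rot: [0.001, 0.669, 0.744, 0.001]
wrist_force: [-0.1, 0.1, 0.3]
width: 0.0467
grasp_force: 0.0
time: 11.2
ee_pos: [0.5189, 0.051, 0.0784]
ee_rot: [-0.0, 0.669, 0.744, -0.0]
wrist_force: [-1.7, 0.1, 0.6]
width: 0.0255
grasp_force: 50.0
time: 11.6
ee_pos: [0.5057, 0.0496, 0.0784]
ee_rot: [0.001, 0.669, 0.744, 0.001]
wrist_force: [4.7, 0.1, -6.4]
width: 0.0257
grasp_force: 50.0
red 680 x lo/med/hi mm [-71.6 -66.8 -62.5] y [ 86.8 111.5]
yel 52 x lo/med/hi mm [-45.  -43.8 -42.1] y [78.6 83.3]
[ 6.02812634 -0.53833994 -5.86085756] 0.025487552073680995 49.99782733619213 [-0.09244597 -1.14559165  0.00537414]
```

```bash
python3 -m handwheel '[[[0,-0.006,0,0,0,0,0.1],[0,-0.012,0,0,0,0,0.1],[0,-0.018,0,0,0,0,0.1],[0,-0.023,0,0,0,0,0.1],[0,-0.023,0,0,0,0,0.1]]]' 55
python3 - <<'E'
from mk import *
from plant import sense,read_camera
C=np.load('C.npy')
for i in range(2):
    c=read_camera("wrist"); blobs(c["img"],(c["mtx"],c["cam_to_world"]),C)
s=sense(); print(s["wrist_force"],s["width"],s["grasp_force"],s["ee_pos"])
c=read_camera("scene"); cv2.imwrite("pics/end_scene.png",c["img"])
h=cv2.cvtColor(c["img"],cv2.COLOR_BGR2HSV)
for n,lo,hi in (("yel",(22,150,100),(32,255,255)),("red",(0,150,90),(8,255,255))):
    ys,xs=np.nonzero(cv2.inRange(h,lo,hi)[270:320,290:390]); print(n,len(xs),xs.mean()+290 if len(xs) else 0,ys.mean()+270 if len(xs) else 0)
E
```

```text
time: 12.15
ee_pos: [0.484, 0.0472, 0.0784]
ee_rot: [0.001, 0.669, 0.743, 0.002]
wrist_force: [8.7, 0.2, -10.1]
width: 0.0254
grasp_force: 55.0
red 675 x lo/med/hi mm [-71.  -66.8 -62. ] y [ 86.5 111.3]
yel 48 x lo/med/hi mm [-66.2 -65.  -63.9] y [78.5 83.9]
red 673 x lo/med/hi mm [-71.4 -66.6 -62.3] y [ 86.5 111.3]
yel 48 x lo/med/hi mm [-65.9 -64.8 -63.6] y [78.5 83.6]
[  7.50369349  -1.17181482 -10.20081628] 0.025288280235605733 54.99633978120983 [0.48437595 0.04728302 0.07840428]
yel 14 343.64285714285717 290.57142857142856
red 30 346.1666666666667 303.6666666666667
```

```bash
python3 -m handwheel '[[[0,-0.001,0,0,0,0,0.1],[0,-0.002,0,0,0,0,0.1],[0,-0.002,0,0,0,0,0.1],[0,-0.002,0,0,0,0,0.1],[0,-0.002,0,0,0,0,0.1]]]' 55
python3 -m handwheel '[[[0,0,0,0,0,0,0.1],[0,0,0,0,0,0,0.1],[0,0,0,0,0,0,0.1],[0,0,0,0,0,0,0.1],[0,0,0,0,0,0,0.1]]]' 55
python3 - <<'E'
from mk import *
from plant import sense,read_camera
C=np.load('C.npy')
c=read_camera("wrist"); blobs(c["img"],(c["mtx"],c["cam_to_world"]),C)
c=read_camera("scene"); h=cv2.cvtColor(c["img"],cv2.COLOR_BGR2HSV)
# saddle still on bar: green pixels vs projected seated saddle
ys,xs=np.nonzero(cv2.inRange(h,(45,120,50),(80,255,255))[220:330,230:330]); print("green",len(xs),xs.mean()+230 if len(xs) else 0,ys.mean()+220 if len(xs) else 0, "expect",proj(world(C,[[.1,0,.089]]),(c["mtx"],c["cam_to_world"])))
E
```

```text
time: 12.8
ee_pos: [0.4829, 0.0471, 0.0784]
ee_rot: [0.001, 0.669, 0.743, 0.002]
wrist_force: [7.6, -0.7, -9.4]
width: 0.0256
grasp_force: 55.0
time: 13.3
ee_pos: [0.4828, 0.0471, 0.0784]
ee_rot: [0.001, 0.669, 0.743, 0.002]
wrist_force: [8.6, -0.8, -10.7]
width: 0.0252
grasp_force: 55.0
red 679 x lo/med/hi mm [-70.9 -66.7 -62.4] y [ 86.5 111.3]
yel 45 x lo/med/hi mm [-67.7 -66.1 -64.9] y [78.5 83.3]
green 449 270.35412026726056 261.5812917594655 expect [[269.63069174 261.03790782]]
```

The pointer is within about 0.6 mm of the mark's centre and holding steady, and the saddle is seated where expected. I'm handing in.

```bash
python3 -c "
from plant import job_done
print(job_done())"
```

```text
the job is handed in; nothing more can be done
None
```

The green saddle hangs fully down and centred on the bar, released, and the gripper holds the jaw steady by its handle with the pointer about 0.6 mm from the middle of the 10 mm red mark; the job is handed in, but no verdict came back.

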